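# Free the jammed insert cup of the tip-cleaner pot

## Robot

A 7-joint arm with a two-finger parallel gripper is mounted at the origin on the work surface. World frame = base frame: x ahead of the robot, y to its left, z up, the work surface at z = 0. Lengths are in m, angles in rad, forces in N, time in s.
With the tool pointing down it reaches from about 0.425 to 0.8 m from the base axis. Payload 8.3 kg.
Tool frame: the origin (TCP) lies midway between the tips of the shut fingers; the grasp point (between the pads) lies 19 mm behind it (ctrl.grip_point_offset is the distance from the TCP to the grasp point, in m); z points along the fingers, y is the line along which they close (so a half turn about z gives the same grasp; the last joint's range is limited). The gripper opens to 85 mm and grips with 20 to 120 N. Pads are 22 mm wide; open, the fingers measure 114 mm over their backs; the gripper's body (76 mm by 85 mm) begins 54 mm behind the grasp point. The pads swing forward as they close: fully open they stand 13 mm farther back than shut.
Start: joints at [1.114, 0.383, 0.016, 1.37, -0.006, 1.388, -0.046], TCP at [0.24, -0.577, 0.231] pointing down, gripper open.
Joint ranges: [-2.95, 2.95], [-0.25, 2.06], [-1.52, 1.56], [0.18, 2.33], [-1.44, 4.58], [0.02, 2.06], [-3.01, 3.01]. Speed limits (rad/s): [2.39, 2.39, 3.01, 3.01, 3.14, 3.14, 3.14].

## Interface

Orientations are given as [roll, pitch, yaw] about the fixed x, y, z axes, in that order (R = Rz(yaw) Ry(pitch) Rx(roll)).
In Python, from station import ctrl gives the robot as it stands.
- The arm moves only by the shell command python3 -m creep 'ROWS' [FORCE]. ROWS is JSON, a list that holds one entry, the list of rows, each a list of 5 numbers: the shift along the tool's x, y, z in units of 50 mm (1.0 is 50 mm), then the turn about the tool's z in units of 10 degrees (1.0 is 10 degrees), then the opening, from -1 (shut) to 1 (fully open). In form: [[[dx, dy, dz, turn, grip], ...]]. A call has exactly 5 rows; each row is the pose to reach, as a shift and turn from the pose commanded when the call began, along the tool's axes at that moment; what a row does not reach only later rows make up. A row lasts 1/8 s, in which the tool goes at most 62.5 mm and 10.7 degrees, less where a joint would pass 70% of its speed; a pose out of reach is approached as far as the arm can. A call with a gripper value outside its range is refused whole. The fingers move at their own pace and stop on an object; FORCE is the grip in N (left out, the last holds). Time passes only in rows, so rows that repeat a pose let the fingers close, or fill a call up. It gives the time, the measured TCP pose, the force, the opening and the grip force at its end, in the units of the state.
- ctrl.state(): the state, without advancing time (a new reading comes with each control period).
- ctrl.capture(name): name is "scene" or "top"; returns a dict with "img" (384x512x3 uint8, blue, green, red), "z_map" (384x512 float32, m along the optical axis (not along the pixel's ray), 0 where there is no reading), "vfov" (degrees; the focal length in pixels is half the picture's height over the tangent of half this angle, whatever the lens; pixels are square), "cx", "cy" (the principal point, pixels), "dist_coeffs" ([k1, k2, p1, p2, k3] as OpenCV has them; the pictures are not rectified), "extrinsics" (4x4, takes a point from world to camera coordinates). Camera axes: x right, y down, z forward; pixel columns grow to the right and rows downward; lengths in m; the calibration is good to about 2 mm. A picture is of the moment at which its call begins.
- ctrl.close_job(): hands the job in; it is judged then, once.
The state is a dict: "t": time; "q": joint angles; "dq": joint speeds; "joint_torque": joint torques, N m; "ee_pos": TCP position; "ee_rot": TCP orientation; "force": force on the tool from outside, world axes, zero at the start; "torque": the same for the moment, N m; "gripper_width": finger opening in m; "grip_force": force on a finger pad.
Only numpy, scipy, OpenCV 4.12 (cv2) and the standard library are available. Lean on these libraries where they do the work, as an engineer would, in place of code of your own. Each camera call takes 0.05 s, during which the arm holds its last target. There are 200 camera calls.

## Task

The insert cup of the soldering-tip cleaner is jammed in its pot and has to come out for cleaning. Push the lock lever beside the pot through its quarter turn to the other end stop, then grip the cup by its standing rim and work it round counterclockwise with a light pull, without wrenching it, until it lets go; lift it out and stand it upright on the floor of the shallow tray. Do not drop the cup, leave the lever released, and do not disturb the other things on the bench.

Things in the scene. Friction and masses are not known exactly. Their poses are not given: they have to be found in the camera images.
- cup_center (a point): the jammed insert cup: plain aluminium, round, 81 mm tall, 52 mm outside diameter, 3 mm wall, open top, about 0.15 kg. The point is on its axis half-way up, 40.5 mm below its rim; z is its axis. A thin flange (82 mm diameter, 3 mm thick, top 2.5 mm above this point) rests on the pot's rim and hides the mouth; above it 38 mm of plain cup wall stands free to grip
- cup: the same cup, origin at the centre of its underside, which hangs 40 mm below the pot's rim. Two opposite lugs, 9 mm wide, stick out 8 mm from its wall along its own +x and -x, 22 to 28 mm above its underside, caught under a collar in the pot: pulled straight up it rises about 2 mm and stops dead
- pot_mouth (a point): centre of the rim of the fixed steel pot (outside diameter 84 mm), 58 mm above the bench, z up. The collar inside lets the lugs up only at two opposite notches, hidden and elsewhere each time: turned COUNTERCLOCKWISE seen from above, the cup lets go after some 0.2 to 1.3 rad, is free over about 0.3 rad, then locked again; feel for it, as with a light pull every 0.1 rad. Then lift straight up
- pot: the fixed stand: 130 x 165 x 8 mm base plate screwed to the bench, with the pot and, towards its +y, 68 mm from the pot's axis, the post of the lever; origin under the pot's axis at bench height, z up
- lever (a joint): angle (rad) of the lock lever on a post beside the pot, about the vertical. Near 0 (0 to 0.2) its short toe lies over the cup's flange and holds the cup down (locked); 1.571 is the other end stop, a quarter turn COUNTERCLOCKWISE seen from above (released). It stays where left and takes about 2 N at the knob to push
- lever_knob (a point): middle of the upright black knob at the end of the lever: a cylinder 14 mm in diameter and 34 mm tall, its top 98.5 mm above the bench, 65 mm from the pivot; push it sideways. The lever's bar, 14 mm wide and 8 mm thick, joins it at its foot, its upper face 11 mm below this point (70 mm above the bench)
- lever_pivot (a point): the lever's vertical pivot axis, at the middle of the bar's thickness, 66.5 mm above the bench; the pivot's head is 26 mm in diameter, its top 72.5 mm above the bench. The short toe reaches 36 mm from it, opposite to the knob
- tray_free (a point): middle of the free part of the floor of the fixed shallow steel tray, 3 mm above the bench. The tray is 150 (x) by 220 (y) mm outside, walls 25 mm high, 3 mm thick; its centre is 35 mm from this point along +y of this point's frame. A heat sink lies in its +y end; the floor is free for 70 mm round this point
- heatsink: bystander: the finned aluminium heat sink, 50 x 40 x 26, lying in one end of the tray; sizes in mm, origin at its underside
- board: bystander: a green circuit board with parts on it, 90 x 140 x 18, flat on the bench; sizes in mm, origin at its underside
- fan: bystander: a square black computer fan, 80 x 80 x 25, flat on the bench; sizes in mm, origin at its underside
- reel: bystander: an upright grey solder reel, diameter 60, height 42; sizes in mm, origin at its underside, axis
- driver: bystander: a red-handled screwdriver, 190 long, lying; sizes in mm, origin at its underside
- pliers: bystander: red-handled pliers, 165 long, 12 high, lying; sizes in mm, origin at its underside
- meter: bystander: a grey hand multimeter, 140 x 75 x 35, lying; sizes in mm, origin at its underside
Not all that is in view belongs to the job. What is shaped like the pot but pink is not meant. Leave any black look-alike of the cup alone.

How it is judged:
On the way, in this order (a step that is already met when the one before it is completed fails the run):
1. the lever is pushed to its released end stop (above 1.45 rad) with the cup still in the pot (value of joint lever above 1.45 rad and z of cup_center in the frame of pot_mouth below 0.012 m), for 0.2 s.
2. the cup is lifted clear of the pot (its centre 45 mm or more above the pot's rim) (z of cup_center in the frame of pot_mouth above 0.045 m), for 0.1 s.
At the end, for the whole second after the job is handed in: The lever is at its released end (above 1.4 rad); the cup stands upright (within 0.1 rad) and at rest on the floor of the tray (its centre 36 to 45 mm above the floor and within 60 mm of the free spot along the tray's x, -60 to 70 mm along its y) (value of joint lever above 1.4 rad and angle between cup_center's own z axis and vertical below 0.1 rad and z of cup_center in the frame of tray_free between 0.036 and 0.045 m and x of cup_center in the frame of tray_free between -0.06 and 0.06 m and y of cup_center in the frame of tray_free between -0.06 and 0.07 m and linear speed of cup below 0.02 m/s); the robot touches nothing.
It fails at once if the cup is wrenched: more than 60 N between cup and pot (contact force between cup and pot above 60 N).
It fails at once if the cup is dropped or thrown: moving faster than 0.6 m/s while the fingers do not hold it (contact force between the fingers and cup below 0.1 N and linear speed of cup above 0.6 m/s).
It fails at once if a bystander is moved by more than 40 mm (distance of any of heatsink, board, fan, reel, driver, pliers, meter from where it was at the start of the episode above 0.04 m).
It also fails if it takes over 72 s, if anything falls off the work surface, if the arm or the gripper's body presses on something with over 40 N, if the wrist force passes 120 N, or if a joint passes its speed limit or range.

## Working session

There is one attempt and no reset: what is moved stays moved. The work goes in short steps, Python scripts to look and compute and a shell command to move; the robot and the scene stay as the last step left them, time stands still between calls to the robot, and variables do not carry over. Pictures are saved under pics/ and viewed, at most 10 in all, crops included, and the job is handed in when it is done.

```bash
mkdir -p pics; ls
cat > h.py <<'E'
import numpy as np, cv2
from station import ctrl
def cam(c):
    h,w=c["img"].shape[:2]; f=h/2/np.tan(np.radians(c["vfov"])/2)
    return np.array([[f,0,c["cx"]],[0,f,c["cy"]],[0,0,1]]),np.array(c["dist_coeffs"],float),np.array(c["extrinsics"])
def world(c):
    """world point for each pixel (h,w,3), nan with no depth"""
    K,D,E=cam(c); h,w=c["z_map"].shape
    uv=np.stack(np.meshgrid(np.arange(w),np.arange(h)),-1).reshape(-1,1,2).astype(np.float64)
    n=cv2.undistortPoints(uv,K,D).reshape(h,w,2); z=c["z_map"].astype(float).copy(); z[z==0]=np.nan
    P=np.dstack([n*z[...,None],z]); return (P-E[:3,3])@E[:3,:3]
def proj(c,p):
    K,D,E=cam(c); return cv2.projectPoints(np.atleast_2d(np.array(p,float)),cv2.Rodrigues(E[:3,:3])[0],E[:3,3],K,D)[0].reshape(-1,2)
E
python3 - <<'E'
from h import *
import pickle
for n in ("scene","top"):
    c=ctrl.capture(n); pickle.dump(c,open(n+".pkl","wb")); cv2.imwrite(f"pics/{n}0.png",cv2.resize(c["img"],(800,600)))
    K,D,E=cam(c); print(n,K[0,0],D,(-E[:3,:3].T@E[:3,3]).round(3),(c["z_map"]==0).mean())
print(ctrl.state())
E
```

```text
pics
scene 362.98755823921965 [-0.02686389  0.          0.          0.          0.        ] [1.229 0.282 0.977] 0.0041961669921875
top 368.35827599419815 [-0.07650824  0.          0.          0.          0.        ] [ 0.304 -0.1    1.3  ] 0.004160563151041667
{'t': 0.1, 'q': array([ 1.11411078,  0.38420453,  0.01635618,  1.37105659, -0.00628014,
        1.38818823, -0.04653444]), 'dq': array([-0.00096711, -0.00227267, -0.0005392 , -0.00319904,  0.00040335,
       -0.00083748, -0.00035332]), 'joint_torque': array([ 3.79505334e-03, -6.29131937e+01,  8.47394932e-01, -3.72754955e+01,
        1.65380014e-02,  1.05084226e-02, -4.19573530e-05]), 'ee_pos': array([ 0.23966859, -0.57672888,  0.23034386]), 'ee_rot': array([-3.13978589e+00,  4.08517392e-05,  3.93835614e-01]), 'force': array([-0.2787095 ,  0.18341493, -0.62000482]), 'torque': array([-0.0124261 , -0.05985495, -0.00172245]), 'grip_force': 0.0, 'gripper_width': 0.08525865721219333}
```

View pics/scene0.png

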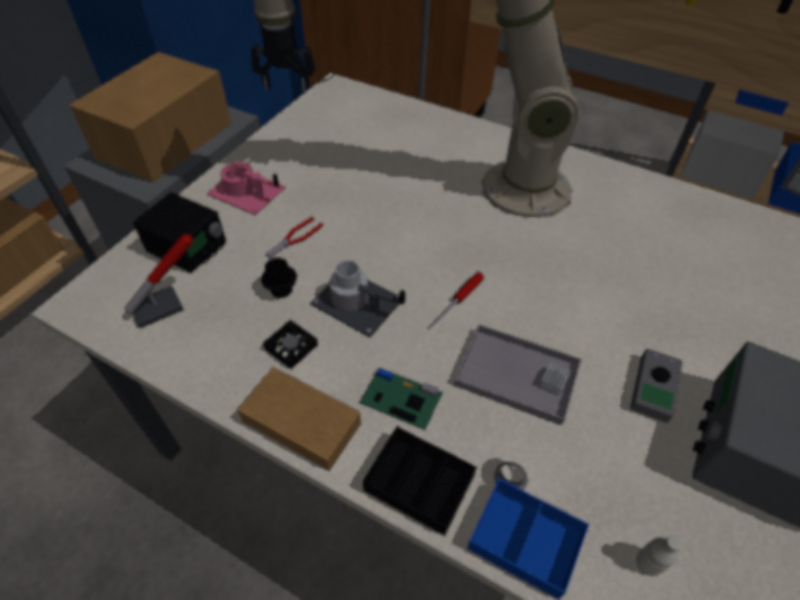

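View pics/top0.png

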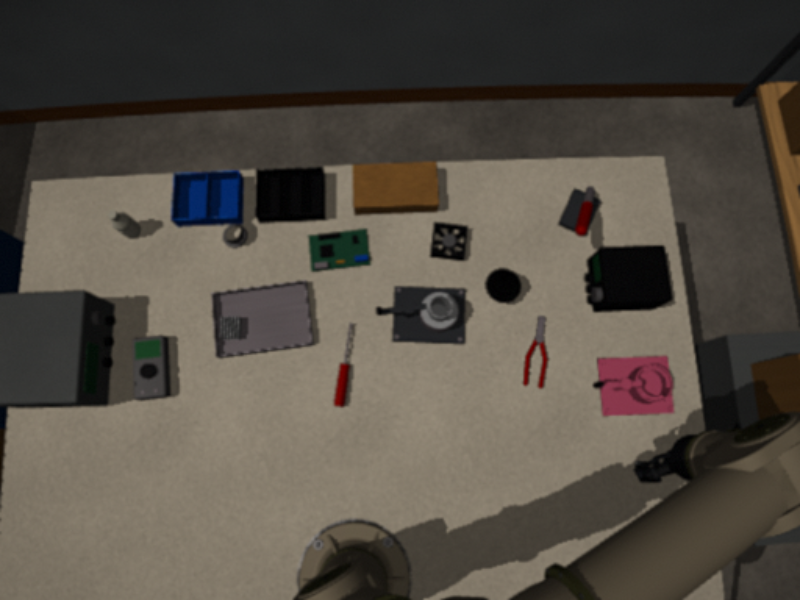

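The scene picture shows the grey pot with the bare cup at (348,285) and the lever knob at (402,297). The top view has the same pot at (440,310), the knob at (380,311) and the tray at (265,320).

Candidates in the top view are the grey pot (440,310), the pink pot (650,383) and the black cylinder (503,286). The grey one fits, as it has a plain aluminium cup in a steel pot with a lever. I'll confirm with a crop and measure.

Run:
```python
from h import *
import pickle
C={n:pickle.load(open(n+".pkl","rb")) for n in("scene","top")}
a=cv2.resize(C["scene"]["img"][155:225,190:270],(400,350),interpolation=cv2.INTER_CUBIC)
b=cv2.resize(C["top"]["img"][170:230,230:310],(400,300),interpolation=cv2.INTER_CUBIC)
b=cv2.copyMakeBorder(b,0,50,0,0,cv2.BORDER_CONSTANT); cv2.imwrite("pics/crop.png",cv2.convertScaleAbs(np.hstack([a,b]),alpha=1.6))
for n,c in C.items():
    P=world(c); 
    r=(slice(170,230),slice(230,310)) if n=="top" else (slice(155,225),slice(190,270))
    p=P[r].reshape(-1,3)
    for lo,hi in((.09,.11),(.088,.095),(.055,.063),(.064,.072),(.006,.012)):
        q=p[(p[:,2]>lo)&(p[:,2]<hi)]
        print(n,lo,hi,len(q),q.mean(0).round(3),q.min(0).round(3),q.max(0).round(3))
    if n=="top":
        Z=p.reshape(60,80,3); np.set_printoptions(linewidth=250)
        print("floor z",np.nanmedian(P[240:260,200:300,2]))
        print((Z[18:42:1,8:70:2,2]*1000).round().astype(int))
    tr=P[180:230,135:205].reshape(-1,3) if n=="top" else P[205:270,285:375].reshape(-1,3)
    q=tr[(tr[:,2]>.018)&(tr[:,2]<.03)]; print("tray wall",len(q),q.min(0).round(3),q.max(0).round(3),cv2.minAreaRect(q[:,:2].astype(np.float32)))
```

```text
scene 0.09 0.11 109 [ 0.562 -0.178  0.096] [ 0.537 -0.231  0.09 ] [ 0.588 -0.064  0.103]
scene 0.088 0.095 53 [ 0.564 -0.179  0.091] [ 0.538 -0.229  0.088] [ 0.59  -0.064  0.095]
scene 0.055 0.063 159 [ 0.576 -0.196  0.06 ] [ 0.523 -0.244  0.055] [ 0.605 -0.128  0.063]
scene 0.064 0.072 142 [ 0.567 -0.153  0.068] [ 0.528 -0.241  0.064] [ 0.597 -0.065  0.072]
scene 0.006 0.012 631 [ 0.591 -0.169  0.009] [ 0.403 -0.35   0.006] [ 0.741 -0.065  0.012]
tray wall 414 [0.482 0.081 0.018] [0.654 0.313 0.03 ] ((0.567069411277771, 0.1971098780632019), (0.15521693229675293, 0.21800442039966583), 5.654599666595459)
top 0.09 0.11 70 [ 0.562 -0.179  0.098] [ 0.538 -0.229  0.09 ] [ 0.587 -0.065  0.105]
top 0.088 0.095 15 [ 0.564 -0.199  0.092] [ 0.539 -0.226  0.089] [ 0.585 -0.075  0.095]
top 0.055 0.063 178 [ 0.557 -0.203  0.06 ] [ 0.521 -0.243  0.055] [ 0.603 -0.105  0.063]
top 0.064 0.072 118 [ 0.565 -0.151  0.068] [ 0.524 -0.239  0.064] [ 0.601 -0.067  0.072]
top 0.006 0.012 790 [ 0.56  -0.174  0.009] [ 0.465 -0.302  0.006] [ 0.681 -0.028  0.012]
floor z 0.001085346322943704
[[                 
[... 15293 characters left out ...]
          11                    9                    9
                    10                    9                   11                   10                   10                    9                    9                   11                   26                   33                   36
                    42                   22                    9                   14                   10                    5                   10                    9                    1]]
tray wall 342 [0.482 0.084 0.018] [0.65  0.314 0.03 ] ((0.5676476359367371, 0.19941425323486328), (0.1530109941959381, 0.2205117791891098), 5.877796649932861)<stdin>:17: RuntimeWarning: invalid value encountered in cast
```

View pics/crop.png

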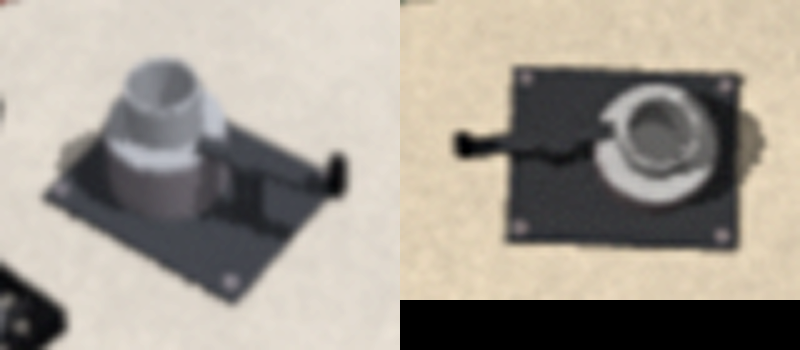

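The crop confirms it: a plain aluminium cup with a flange in the grey pot, the lever toe over the flange and the black knob at crop (465,145). Next come the fits for the cup axis, knob, pivot and tray.

```bash
cat >> h.py <<'E'
from scipy.optimize import least_squares
def circ(q,r):
    return least_squares(lambda x:np.hypot(q[:,0]-x[0],q[:,1]-x[1])-r,np.median(q[:,:2],0),loss="soft_l1",f_scale=.002).x
E
python3 - <<'E'
from h import *
import pickle
W=[]
for n in("scene","top"):
    c=pickle.load(open(n+".pkl","rb")); P=world(c).reshape(-1,3)
    P=P[~np.isnan(P[:,0])]
    near=P[(np.hypot(P[:,0]-.56,P[:,1]+.2)<.18)]
    cup=near[(near[:,2]>.093)&(near[:,1]<-.12)&(near[:,1]>-.26)]
    knob=near[(near[:,2]>.08)&(near[:,1]>-.09)&(near[:,1]<-.03)]
    print(n,"cup",circ(cup,.0245).round(4),"top z",np.percentile(cup[:,2],[50,90]).round(3),"knob",knob.mean(0).round(4),(knob.min(0)+knob.max(0))/2,len(knob),np.percentile(knob[:,2],90))
    fl=near[(near[:,2]>.056)&(near[:,2]<.0635)&(near[:,1]<-.15)]
    print(" flange rect",cv2.minEnclosingCircle(fl[:,:2].astype(np.float32)))
    pl=near[(near[:,2]>.005)&(near[:,2]<.013)]; pl=pl[(abs(pl[:,0]-.56)<.11)&(abs(pl[:,1]+.16)<.12)]
    print(" plate",cv2.minAreaRect(pl[:,:2].astype(np.float32)))
    t=P[(abs(P[:,0]-.567)<.1)&(abs(P[:,1]-.198)<.13)&(P[:,2]>.018)]
    hs=t[(np.hypot(t[:,0]-.567,t[:,1]-.198)<.09)&(abs(t[:,0]-.567)<.055)]
    print(" heatsink",np.median(hs,0).round(3))
    f=P[np.hypot(P[:,0]-.565,P[:,1]-.165)<.04]; print(" floor",np.median(f[:,2]))
    for nm,xy in(("driver",(.47,.0)),):
        d=P[(P[:,0]>.3)&(P[:,0]<.6)&(abs(P[:,1]-.01)<.06)&(P[:,2]>.008)&(P[:,2]<.05)]; print(nm,d.min(0),d.max(0))
E
```

```text
scene cup [ 0.5628 -0.2043] top z [0.098 0.101] knob [ 0.5641 -0.0707  0.0931] [ 0.56325347 -0.07140939  0.09118793] 31 0.10073985569270098
 flange rect ((0.582392156124115, -0.26771390438079834), 0.10836724936962128)
 plate ((0.5652738809585571, -0.162429079413414), (0.21297307312488556, 0.2178274691104889), 83.7376708984375)
 heatsink [0.554 0.265 0.029]
 floor 0.003801938716701517
driver [ 0.36100399 -0.00645048  0.00812304] [0.54855026 0.03568785 0.02945348]
top cup [ 0.5623 -0.2027] top z [0.099 0.103] knob [ 0.5608 -0.0703  0.0956] [ 0.56133905 -0.06975169  0.09345355] 17 0.10082893119719225
 flange rect ((0.5919763445854187, -0.2630992531776428), 0.10841864347457886)
 plate ((0.5617702603340149, -0.16009293496608734), (0.219610795378685, 0.23731517791748047), 1.1187936067581177)
 heatsink [0.549 0.266 0.027]
 floor 0.004150073950486853
driver [ 0.36227955 -0.03570432  0.00813577] [0.5829735  0.05167096 0.03153819]
```

```bash
cat >> h.py <<'E'
def togo(x,y,z,yaw=None):
    s=ctrl.state(); R=cv2.Rodrigues(np.zeros(3))[0]
    from scipy.spatial.transform import Rotation as Ro
    R=Ro.from_euler("xyz",s["ee_rot"]).as_matrix(); d=R.T@(np.array([x,y,z])-s["ee_pos"])/.05
    print("at",s["ee_pos"].round(4),"yaw",round(s["ee_rot"][2],3),"units",d.round(2),"turn",None if yaw is None else round(-np.degrees(yaw-s["ee_rot"][2])/10,2),"F",s["force"].round(1),"T",s["torque"].round(2),"w",round(s["gripper_width"],4),"g",round(s["grip_force"],1),"q",s["q"].round(2),"t",round(s["t"],2))
E
python3 -m creep '[[[1.0,-0.62,0,0,-1],[2.0,-1.23,0,0,-1],[3.0,-1.85,0,0,-1],[4.0,-2.46,0,0,-1],[5.0,-3.08,0,0,-1]]]' 
python3 -m creep '[[[1.0,-0.62,0,0,-1],[2.0,-1.23,0,0,-1],[3.0,-1.85,0,0,-1],[4.0,-2.46,0,0,-1],[5.0,-3.08,0,0,-1]]]'
python3 -c "
from h import *
togo(.608,-.065,.077,.394)"
```

```text
t: 0.72
ee_pos: [0.4123, -0.3372, 0.231]
ee_rot: [-3.141, 0.0, 0.394]
force: [1.9, -1.3, -0.1]
gripper_width: -0.0002
grip_force: 0.0
t: 1.35
ee_pos: [0.584, -0.0994, 0.231]
ee_rot: [-3.141, 0.0, 0.393]
force: [1.7, -0.8, 0.3]
gripper_width: -0.0001
grip_force: 0.0
at [ 0.584  -0.0994  0.231 ] yaw 0.393 units [ 0.71 -0.45  3.08] turn -0.0 F [ 1.7 -0.8  0.3] T [-0.1  -0.08  0.01] w -0.0001 g 0.0 q [ 0.37  0.33 -0.33  1.45  0.11  1.37 -1.15] t 1.35
```

```bash
python3 -m creep '[[[0.4,-0.25,1,0,-1],[0.71,-0.45,2,0,-1],[0.71,-0.45,2.8,0,-1],[0.71,-0.45,3.08,0,-1],[0.71,-0.45,3.08,0,-1]]]' 
python3 -m creep '[[[-0.42,-0.04,0,0,-1],[-0.71,-0.25,0,0,-1],[-1.05,-0.37,0,0,-1],[-1.41,-0.40,0,0,-1],[-1.77,-0.33,0,0,-1]]]'
python3 - <<'E'
from h import *
togo(.501,-.111,.077,.394)
c=ctrl.capture("scene"); cv2.imwrite("pics/push.png",cv2.convertScaleAbs(cv2.resize(c["img"][120:240,170:330],(640,480),interpolation=cv2.INTER_CUBIC),alpha=1.5))
E
```

```text
t: 1.98
ee_pos: [0.6071, -0.0668, 0.077]
ee_rot: [-3.141, 0.001, 0.393]
force: [0.6, 0.7, 0.0]
gripper_width: -0.0001
grip_force: 0.0
t: 2.6
ee_pos: [0.5211, -0.0853, 0.0801]
ee_rot: [3.139, -0.005, 0.394]
force: [6.1, -0.2, 0.6]
gripper_width: -0.0
grip_force: 2.9
at [ 0.5211 -0.0853  0.0801] yaw 0.394 units [-0.57  0.32  0.06] turn 0.0 F [ 6.1 -0.2  0.6] T [-0.26 -1.41  0.11] w -0.0 g 2.9 q [ 0.39  0.33 -0.34  1.82  0.13  1.01 -1.18] t 2.6
```

View pics/push.png

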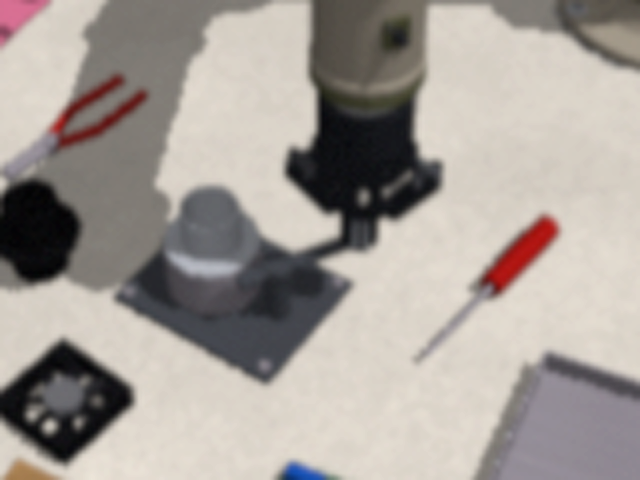

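The fingers are at crop (360,230), pushing the knob, and the lever is about two thirds round.

```bash
python3 -m creep '[[[-0.22,0.10,0,0,-1],[-0.42,0.23,0,0,-1],[-0.56,0.36,0,0,-1],[-0.63,0.43,0,0,-1],[-0.63,0.43,0,0,-1]]]'
python3 -c "
from h import *
togo(.499,-.119,.077,.394)"
```

```text
t: 3.28
ee_pos: [0.4992, -0.1129, 0.0773]
ee_rot: [-3.137, -0.002, 0.398]
force: [1.7, 14.2, 3.0]
gripper_width: -0.0002
grip_force: 6.0
at [ 0.4992 -0.1129  0.0773] yaw 0.398 units [-0.05  0.11  0.01] turn 0.02 F [ 1.7 14.2  3. ] T [ 2.85 -0.47  0.06] w -0.0002 g 6.0 q [ 0.45  0.3  -0.33  1.86  0.11  1.   -1.1 ] t 3.27
```

```bash
python3 -m creep '[[[-0.02,0.06,0,0,-1],[-0.02,0.06,0,0,-1],[-0.02,0.06,0,0,-1],[-0.02,0.06,0,0,-1],[-0.02,0.06,0,0,-1]]]'
python3 -m creep '[[[0.1,-0.3,0,0,-1],[0.1,-0.3,-1,0,-1],[0.1,-0.3,-2.2,0,-0.5],[0.1,-0.3,-2.8,0,0.7],[0.1,-0.3,-2.8,0,0.7]]]'
python3 - <<'E'
from h import *
togo(.5625,-.2035,.12,.394)
for n in("scene","top"):
    P=world(ctrl.capture(n)).reshape(-1,3)
    k=P[(P[:,2]>.085)&(P[:,2]<.104)&(abs(P[:,0]-.5)<.03)&(abs(P[:,1]+.135)<.02)]; print(n,len(k),np.median(k,0))
E
```

```text
t: 3.9
ee_pos: [0.4992, -0.1133, 0.0773]
ee_rot: [-3.135, -0.002, 0.4]
force: [0.6, 20.3, 5.2]
gripper_width: 0.0001
grip_force: 9.9
t: 4.53
ee_pos: [0.4986, -0.1054, 0.2198]
ee_rot: [3.139, -0.003, 0.393]
force: [0.4, 1.0, 0.2]
gripper_width: 0.0547
grip_force: 0.0
at [ 0.4986 -0.1054  0.2198] yaw 0.393 units [0.42 2.3  2.  ] turn -0.01 F [0.4 1.  0.2] T [-0.01  0.04 -0.07] w 0.0547 g 0.0 q [ 0.46  0.16 -0.35  1.69  0.06  1.3  -1.08] t 4.53
scene 21 [ 0.50453523 -0.13081138  0.0971162 ]
top 0 [nan nan nan]
  return _methods._mean(a, axis=axis, dtype=dtype,
  ret = um.true_divide(
```

```bash
python3 -m creep '[[[0.2,1.1,0,0,0.7],[0.42,2.3,0,0,0.7],[0.42,2.3,0,0,0.7],[0.42,2.3,1.0,0,0.7],[0.42,2.3,1.8,0,0.7]]]'
python3 - <<'E'
from h import *
togo(.5625,-.2035,.064,.394)
E
```

```text
t: 5.25
ee_pos: [0.5597, -0.202, 0.124]
ee_rot: [-3.139, 0.003, 0.394]
force: [0.4, 0.8, -0.7]
gripper_width: 0.0726
grip_force: 0.0
at [ 0.5597 -0.202   0.124 ] yaw 0.394 units [0.04 0.05 1.2 ] turn -0.0 F [ 0.4  0.8 -0.7] T [-0.01 -0.04 -0.02] w 0.0726 g 0.0 q [ 0.51  0.41 -0.28  1.59  0.12  1.16 -0.97] t 5.25
```

```bash
python3 -m creep '[[[0.01,0.01,0.3,0,0.7],[0.01,0.01,0.7,0,0.7],[0.01,0.01,1.1,0,0.7],[0.01,0.01,1.3,0,0.7],[0.01,0.01,1.3,0,0.7]]]'
python3 - <<'E'
from h import *
togo(.5625,-.2035,.064,.394)
c=ctrl.capture("scene"); cv2.imwrite("pics/pre.png",cv2.convertScaleAbs(cv2.resize(c["img"][120:240,170:330],(640,480),interpolation=cv2.INTER_CUBIC),alpha=1.5))
E
```

```text
t: 5.88
ee_pos: [0.5616, -0.2027, 0.0621]
ee_rot: [-3.141, 0.001, 0.394]
force: [-0.8, 0.6, -0.5]
gripper_width: 0.0727
grip_force: 0.0
at [ 0.5616 -0.2027  0.0621] yaw 0.394 units [ 0.01  0.02 -0.04] turn -0.0 F [-0.8  0.6 -0.5] T [-0.02  0.01  0.04] w 0.0727 g 0.0 q [ 0.5   0.48 -0.27  1.65  0.14  1.04 -0.99] t 5.88
```

View pics/pre.png

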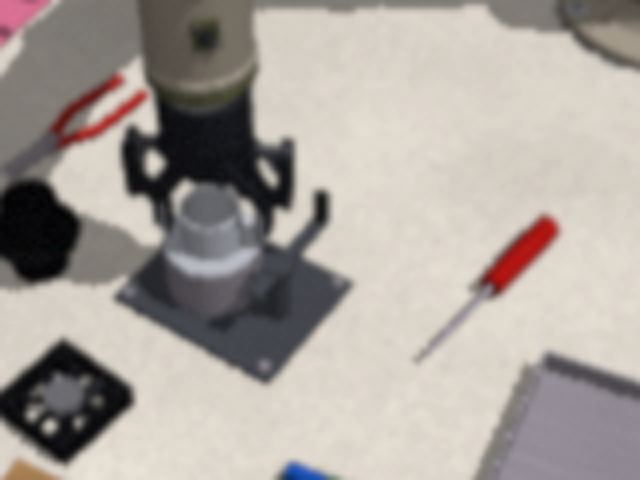

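The lever now points to the robot, with the knob at crop (320,205). The fingers straddle the cup at (210,215). I'll close lightly and feel for off-centre force.

```bash
python3 -m creep '[[[0,0,0,0,0.35],[0,0,0,0,0.3],[0,0,0,0,0.2],[0,0,0,0,-0.2],[0,0,0,0,-1]]]' 20
python3 -m creep '[[[0,0,0,0,-1],[0,0,0,0,-1],[0,0,0,0,-1],[0,0,0,0,-1],[0,0,0,0,-1]]]' 20
python3 -c "
from h import *
togo(.5625,-.2035,.064,.394)"
```

```text
t: 6.55
ee_pos: [0.5626, -0.2033, 0.0634]
ee_rot: [3.14, -0.001, 0.393]
force: [-0.6, -1.3, 6.1]
gripper_width: 0.0523
grip_force: 20.6
t: 7.18
ee_pos: [0.5626, -0.2034, 0.0635]
ee_rot: [3.14, -0.001, 0.393]
force: [-0.8, -0.4, 6.0]
gripper_width: 0.0522
grip_force: 20.6
at [ 0.5626 -0.2034  0.0635] yaw 0.393 units [-0.    0.   -0.01] turn -0.0 F [-0.8 -0.4  6. ] T [-0.16  0.14 -0.05] w 0.0522 g 20.6 q [ 0.5   0.47 -0.27  1.64  0.14  1.04 -0.99] t 7.17
```

```bash
python3 -m creep '[[[0,0,0,0,-1],[0,0,0,0,-1],[0,0,-0.04,0,-1],[0,0,-0.08,0,-1],[0,0,-0.08,0,-1]]]' 60
python3 -m creep '[[[0,0,0,-0.15,-1],[0,0,0,-0.3,-1],[0,0,0,-0.45,-1],[0,0,0,-0.6,-1],[0,0,0,-0.6,-1]]]' 60
python3 -c "
from h import *
togo(.5625,-.2035,.064,.394)"
```

```text
t: 7.8
ee_pos: [0.5617, -0.2032, 0.0659]
ee_rot: [-3.142, 0.0, 0.394]
force: [2.9, -4.2, -5.5]
gripper_width: 0.051
grip_force: 65.4
t: 8.43
ee_pos: [0.562, -0.2027, 0.066]
ee_rot: [-3.141, -0.0, 0.5]
force: [4.3, -2.9, -9.0]
gripper_width: 0.0512
grip_force: 65.1
at [ 0.562  -0.2027  0.066 ] yaw 0.5 units [0.   0.02 0.04] turn 0.61 F [ 4.3 -2.9 -9. ] T [-0.58 -1.1  -0.07] w 0.0512 g 65.1 q [ 0.52  0.47 -0.29  1.64  0.15  1.05 -0.89] t 8.43
```

```bash
for i in 1; do python3 -m creep '[[[0,0,0,-0.15,-1],[0,0,0,-0.3,-1],[0,0,0,-0.45,-1],[0,0,0,-0.6,-1],[0,0,0,-0.6,-1]]]' 60|grep -E "pos|rot|^force"; python3 -c "
from h import *
togo(.5625,-.2035,.064,.394)"; done
python3 -m creep '[[[0,0,0,-0.15,-1],[0,0,0,-0.3,-1],[0,0,0,-0.45,-1],[0,0,0,-0.6,-1],[0,0,0,-0.6,-1]]]' 60
python3 -c "
from h import *
togo(.5625,-.2035,.064,.394)"
```

```text
ee_pos: [0.5618, -0.2027, 0.066]
ee_rot: [-3.141, -0.0, 0.605]
force: [4.6, -2.3, -10.0]
at [ 0.5618 -0.2027  0.066 ] yaw 0.605 units [0.   0.02 0.04] turn 1.21 F [  4.6  -2.3 -10. ] T [-0.46 -1.18 -0.14] w 0.0507 g 65.0 q [ 0.53  0.48 -0.31  1.64  0.16  1.05 -0.8 ] t 9.05
t: 9.68
ee_pos: [0.562, -0.2026, 0.0662]
ee_rot: [-3.141, -0.0, 0.709]
force: [5.0, -1.7, -10.2]
gripper_width: 0.0511
grip_force: 65.1
at [ 0.562  -0.2026  0.0662] yaw 0.709 units [-0.    0.02  0.04] turn 1.8 F [  5.   -1.7 -10.2] T [-0.39 -1.3  -0.12] w 0.0511 g 65.1 q [ 0.55  0.48 -0.33  1.64  0.17  1.05 -0.7 ] t 9.68
```

```bash
python3 -m creep '[[[0,0,0,-0.15,-1],[0,0,0,-0.3,-1],[0,0,0,-0.45,-1],[0,0,0,-0.6,-1],[0,0,0,-0.6,-1]]]' 60|grep -E "pos|rot|^force"
python3 -m creep '[[[0,0,0,-0.15,-1],[0,0,0,-0.3,-1],[0,0,0,-0.45,-1],[0,0,0,-0.6,-1],[0,0,0,-0.6,-1]]]' 60|grep -E "pos|rot|^force"
```

```text
ee_pos: [0.562, -0.2026, 0.0664]
ee_rot: [-3.141, -0.0, 0.814]
force: [4.0, 0.7, -8.3]
ee_pos: [0.5616, -0.2035, 0.0666]
ee_rot: [3.141, 0.001, 0.917]
force: [0.8, -0.8, -1.8]
```

The pull fell from 8 N to 1.8 N, about the cup's weight, after 0.52 rad. I'll turn slightly further into the window and lift a little to test.

```bash
python3 -m creep '[[[0,0,0,-0.15,-1],[0,0,0,-0.3,-1],[0,0,0,-0.45,-1],[0,0,-0.05,-0.45,-1],[0,0,-0.1,-0.45,-1]]]' 60|grep -E "pos|rot|^force"
python3 -m creep '[[[0,0,-0.05,0,-1],[0,0,-0.1,0,-1],[0,0,-0.1,0,-1],[0,0,-0.1,0,-1],[0,0,-0.1,0,-1]]]' 60|grep -E "pos|rot|^force"
```

```text
ee_pos: [0.5619, -0.2029, 0.0715]
ee_rot: [-3.142, -0.0, 0.996]
force: [0.3, -0.1, -1.4]
ee_pos: [0.5619, -0.2029, 0.0762]
ee_rot: [-3.141, -0.0, 0.996]
force: [-0.5, -0.6, -0.8]
```

It's free. Now lifting out and carrying to the tray.

```bash
python3 -m creep '[[[0,0,-0.3,0,-1],[0,0,-0.8,0,-1],[0,0,-1.4,0,-1],[0,0,-2.0,0,-1],[0,0,-2.5,0,-1]]]' 60|grep -E "pos|rot|force|width"
python3 -m creep '[[[0.2,-0.12,0,0,-1],[0.7,-0.43,0,0,-1],[1.4,-0.86,0,0,-1],[2.1,-1.29,0,0,-1],[2.8,-1.72,0,0,-1]]]' 60|grep -E "pos|rot|force|width"
python3 -m creep '[[[0.7,-0.43,0,0,-1],[1.4,-0.86,0,0,-1],[2.1,-1.29,0,0,-1],[2.8,-1.72,0,0,-1],[3.2,-1.96,0,0,-1]]]' 60|grep -E "pos|rot|force|width"
python3 -c "
from h import *
togo(.571,.163,.06)
c=ctrl.capture('scene'); cv2.imwrite('pics/carry.png',cv2.convertScaleAbs(cv2.resize(c['img'][130:290,180:400],(660,480),interpolation=cv2.INTER_CUBIC),alpha=1.5))"
```

```text
ee_pos: [0.5621, -0.2026, 0.2039]
ee_rot: [3.14, -0.001, 0.996]
force: [0.6, -0.4, -1.8]
gripper_width: 0.0512
grip_force: 65.7
ee_pos: [0.565, -0.0363, 0.2006]
ee_rot: [-3.14, 0.0, 0.997]
force: [0.2, 0.1, -1.8]
gripper_width: 0.0512
grip_force: 65.7
ee_pos: [0.5689, 0.1527, 0.2007]
ee_rot: [-3.14, 0.0, 1.0]
force: [0.5, -0.5, -1.2]
gripper_width: 0.0509
grip_force: 65.7
at [0.5689 0.1527 0.2007] yaw 1.0 units [ 0.2  -0.07  2.81] turn None F [ 0.5 -0.5 -1.2] T [-0.01  0.01 -0.08] w 0.0509 g 65.7 q [ 0.12  0.38 -0.57  1.5   0.21  1.33 -1.04] t 14.05
```

View pics/carry.png

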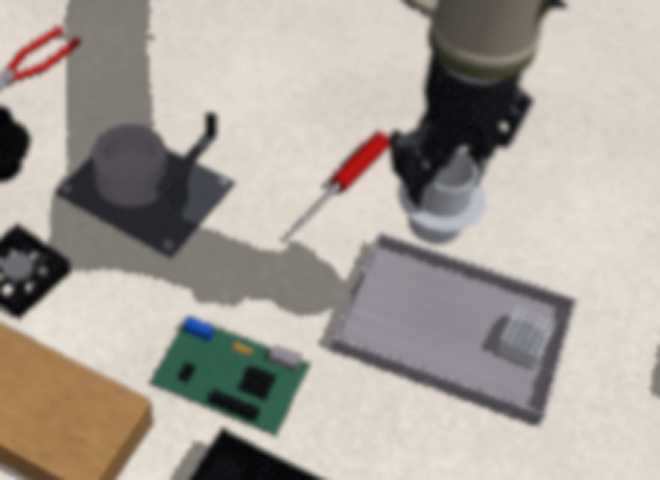

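The cup hangs upright in the gripper at crop (445,200), the pot is empty at (130,165), and the lever is still released. Lowering into the tray.

```bash
python3 -m creep '[[[0.1,-0.06,0.6,0,-1],[0.2,-0.1,1.3,0,-1],[0.2,-0.1,2.0,0,-1],[0.2,-0.1,2.5,0,-1],[0.2,-0.1,2.8,0,-1]]]' 60|grep -E "pos|rot|force|width"
python3 -m creep '[[[0,0,0.04,0,-1],[0,0,0.08,0,-1],[0,0,0.12,0,-1],[0,0,0.16,0,-1],[0,0,0.16,0,-1]]]' 60|grep -E "pos|rot|force|width"
```

```text
ee_pos: [0.5703, 0.1602, 0.0594]
ee_rot: [-3.139, 0.002, 0.997]
force: [0.4, -1.0, -1.0]
gripper_width: 0.0511
grip_force: 65.7
ee_pos: [0.5719, 0.16, 0.0535]
ee_rot: [3.141, -0.0, 0.996]
force: [0.4, -0.3, -1.4]
gripper_width: 0.0511
grip_force: 65.7
```

```bash
python3 -m creep '[[[0,0,0.02,0,-1],[0,0,0.04,0,-1],[0,0,0.06,0,-1],[0,0,0.08,0,-1],[0,0,0.08,0,-1]]]' 60|grep -E "pos|rot|force|width"
python3 -m creep '[[[0,0,0.01,0,-1],[0,0,0.02,0,-1],[0,0,0.03,0,-1],[0,0,0.03,0,-1],[0,0,0.03,0,-1]]]' 30|grep -E "pos|rot|force|width"
```

```text
ee_pos: [0.5718, 0.16, 0.0492]
ee_rot: [-3.141, 0.0, 0.996]
force: [-0.4, -1.1, -2.1]
gripper_width: 0.051
grip_force: 65.7
ee_pos: [0.5719, 0.1602, 0.0488]
ee_rot: [3.141, -0.0, 0.996]
force: [-2.7, -1.6, 7.5]
gripper_width: 0.0509
grip_force: 66.6
```

The cup is on the floor, with a 7.5 N reaction. Opening and retreating straight up.

```bash
python3 -m creep '[[[0,0,0,0,0.4],[0,0,0,0,0.5],[0,0,0,0,0.7],[0,0,0,0,0.7],[0,0,0,0,0.7]]]' 30|grep -E "pos|rot|force|width"
python3 -m creep '[[[0,0,-0.3,0,0.7],[0,0,-0.8,0,0.7],[0,0,-1.5,0,0.7],[0,0,-2.3,0,0.7],[0,0,-3,0,0.7]]]' |grep -E "pos|rot|force|width"
python3 - <<'E'
from h import *
for n in("scene","top"):
    c=ctrl.capture(n); P=world(c).reshape(-1,3)
    k=P[(P[:,2]>.078)&(P[:,2]<.09)&(np.hypot(P[:,0]-.571,P[:,1]-.16)<.05)]; print(n,len(k),circ(k,.0245) if len(k)>5 else "",np.median(k[:,2]))
    k=P[(P[:,2]>.085)&(P[:,2]<.104)&(abs(P[:,0]-.5)<.03)&(abs(P[:,1]+.135)<.02)]; print("knob",len(k),k.mean(0))
    if n=="scene": cv2.imwrite('pics/end.png',cv2.convertScaleAbs(cv2.resize(c['img'][130:290,180:400],(660,480),interpolation=cv2.INTER_CUBIC),alpha=1.5))
togo(.571,.163,.2)
E
```

```text
ee_pos: [0.5718, 0.16, 0.0478]
ee_rot: [-3.142, -0.0, 0.996]
force: [0.4, 0.9, -0.3]
gripper_width: 0.0726
grip_force: 0.0
ee_pos: [0.5719, 0.1604, 0.2008]
ee_rot: [3.14, -0.002, 0.996]
force: [0.5, 0.3, -0.7]
gripper_width: 0.0727
grip_force: 0.0
scene 77 [0.57196906 0.16058169] 0.08309628561525367
knob 24 [ 0.50455349 -0.13109179  0.09413736]
top 25 [0.57113922 0.15881931] 0.08311336000395428
knob 15 [ 0.50243579 -0.13055073  0.09878462]
at [0.5739 0.1613 0.2038] yaw 0.996 units [-0.   -0.07  0.08] turn None F [ 0.  -0.2 -0. ] T [ 0.03 -0.02 -0.02] w 0.0726 g 0.0 q [ 0.11  0.39 -0.58  1.48  0.21  1.33 -1.06] t 17.95
```

View pics/end.png

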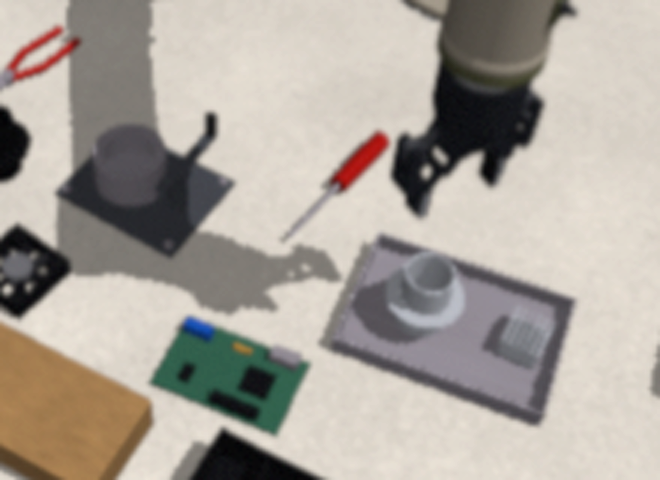

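The cup stands upright in the tray at crop (430,285), with its rim at about 84 mm. The lever is at its end stop and the gripper is clear.

```bash
python3 -c "
from station import ctrl
print(ctrl.close_job())"
```

```text
the job is handed in; nothing more can be done
None
```

The lever is at its released stop, the cup let go after about 0.5 rad counterclockwise and now stands upright in the tray, and the job was handed in at about 18 s; no verdict was returned.

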